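# Set the pencil sharpener's size wheel

### The job

Get the electric pencil sharpener ready for the slim yellow pencil: with a fingertip, push its shavings drawer fully home, and flick the lobed size wheel round by its top edge, click by click, until the smallest hole, the one with the yellow rim, has clicked to rest at the white entry arrow. Work gently, without lifting or shifting the sharpener, and leave the pencil and the other things on the desk where they are.

Things in the scene. Friction and masses are not known exactly. Their poses are not given: they have to be found in the camera images.
- pencil_machine: Electric pencil sharpener, dark grey, 162 mm long (x), 96 wide (y), loose on rubber feet, 1.8 kg; a level push over 8 N shifts it, over 6 N at the wheel tips it. Origin on the desk under its middle; x to its back, y to its left seen from the front. Base x -72 to +82 mm, 46 high; motor housing on it 92 wide, 94 high. The housing's front face, with the size wheel, leans back 30 deg: from x -50 at z 46 to x -22 at z 94 mm.
- drawer (a joint): Shavings drawer low in the sharpener's front, travel in m: 0 = fully home, grows as it comes out to the front (sharpener's -x), at most 0.045. It stays where it is left; about 1.5 N slides it in, to a hard stop at 0.
- drawer_front (a point): Centre of the outer face of the drawer's upright, blue-grey front plate; moves with the drawer. The plate is 74 mm wide and spans 8 to 42 mm above the desk; fully home its face stands 80 mm in front of the sharpener's origin. The space above it is free for 20 mm behind its face at home; then comes the leaning wheel.
- size_wheel (a joint): Size wheel's angle in rad, positive = anticlockwise seen from the front (its top goes to the sharpener's +y). 0 or any whole turn = yellow-rimmed hole at the entry. A spring detent holds it at each 1.0472 rad: six stops, one per hole, no end stop. Turned past half way it snaps to the next stop without coasting on. 1 to 2 N along a lobe's path turns it.
- wheel_hub (a point): Centre of the size wheel at half its thickness, fixed to the sharpener, 34 mm in front of its origin, 86 mm high. The light grey wheel is parallel to the leaning face (axis to the front and 30 deg up), 9 mm thick: a disc of 22 mm radius with six stubby flat-sided lobes, 7 mm wide, reaching 40 mm radius, 60 deg apart. Slippery plastic; a lobe rises and sinks 5 mm as it passes over the top.
- wheel_top (a point): Top of the wheel's disc edge (22 mm up the face from the hub, 105 mm high; front edge 108), fixed to the sharpener, midway between the two upper lobes when the wheel is at a stop. These stand 30 deg to either side, tips 116 mm high, 20 mm left and right of here; at the very top a lobe reaches 123 mm. The housing behind is 94 high, so a fingertip from above can push a lobe along the sharpener's y.
- small_hole (a point): Centre of the smallest hole (8.2 mm, yellow rim) on the wheel's front, 14.5 mm from the wheel's axis; turns with the wheel. The other five holes, 8.8 to 11.2 mm, have no rim.
- entry (a point): Where a pencil enters: the lowest point of the hole circle, just above the white arrow on the ledge over the drawer; fixed to the sharpener. The hole in use has its centre here.
- pencil: Slim yellow pencil, 152 x 8 x 8 mm, lying loose beside the sharpener; origin under its middle, y along it. Bystander.
- eraser: Blue and white eraser, 20 x 42 x 13 mm, loose; origin under its middle. Bystander.
- mug: Blue mug, 92 x 127 mm with its handle, 95 high, loose; origin under it. Bystander.
- notes: Block of yellow sticky notes, 77 x 77 x 15 mm, loose; origin under its middle. Bystander.

How it is judged (in metres and radians):
At the end, for the whole second after the job is handed in: The drawer is home (within 2.5 mm), the yellow-rimmed hole rests in its stop at the entry (centre within 3 mm), the sharpener stands within 15 mm of where it stood, and pencil, eraser, mug and sticky notes lie within 15 mm of where they were (value of joint drawer below 0.0025 m and distance between small_hole and entry below 0.003 m and distance of each of pencil_machine, pencil, eraser, mug, notes from where it was at the start of the episode below 0.015 m and angle between pencil_machine's own z axis and vertical below 0.03 rad); the robot touches nothing.
It fails at once if the sharpener is shifted by more than 15 mm or lifted (distance of pencil_machine from where it was at the start of the episode above 0.015 m or angle between pencil_machine's own z axis and vertical above 0.06 rad).
It fails at once if the fingers press on the sharpener with more than 35 N (contact force between the fingers and pencil_machine above 35 N).
It fails at once if the pencil, eraser, mug or sticky notes are moved by more than 15 mm (distance of any of pencil, eraser, mug, notes from where it was at the start of the episode above 0.015 m).
It also fails if it takes over 54 s, if anything falls off the work surface, if the arm or the gripper's body presses on something with over 40 N, if the wrist force passes 120 N, or if a joint passes its speed limit or range.

### The arm

A 6-joint arm with a two-finger parallel gripper is mounted at the origin on a cart in front of the work surface, level with it; the furniture and walls round the work are solid. World frame = base frame: x ahead of the robot, y to its left, z up, the work surface at z = 0. Lengths are in mm, angles in rad, forces in N, time in s.
With the tool pointing down it reaches from about 400 to 925 mm from the base axis. Payload 3.4 kg.
Tool frame: the origin (TCP) lies between the finger pads; the fingertips stand 14 mm ahead of it and the grasp point (between the pads) lies 5 mm behind it; z points along the fingers, y is the line along which they close (so a half turn about z gives the same grasp; the last joint's range is limited). The gripper opens to 85 mm and grips with 20 to 120 N. Pads are 22 mm wide; open, the fingers measure 114 mm over their backs; the gripper's body (76 mm by 85 mm) begins 54 mm behind the grasp point. The pads swing forward as they close: fully open they stand 13 mm farther back than shut.
Start: joints at [-1.21, 0.307, 1.506, -0, 1.328, -0.073], TCP at [242.184, -521.515, 245.305] pointing down, gripper open.
Joint ranges: [-3.12, 3.12], [-1.05, 2.28], [0.14, 2.33], [-1.42, 4.57], [0.1, 2.73], [-2.68, 2.68]. Speed limits (rad/s): [2.57, 2.57, 3.14, 3.14, 3.14, 3.14].

### API

Orientations are given as [roll, pitch, yaw] about the fixed x, y, z axes, in that order (R = Rz(yaw) Ry(pitch) Rx(roll)).
In Python, from station import env gives the robot as it stands. The module is installed in compiled form; this text tells all that it offers.
- The arm moves only by the tool drive_tool, never from a script. Its argument "moves" is a list of rows, each a list of 7 numbers: the finger opening in mm, from 0 to 85.4, then the shift along the tool's x, y, z in mm, then the turn, a rotation vector about the tool's x, y, z in degrees. A call has 1 to 20 rows; each row shifts and turns the commanded pose from where the row before left it, along the tool's axes as they then stand; what a row does not reach is not made up. A row lasts 1/12 s, in which the tool goes at most 41.7 mm and 7.16 degrees, less where a joint would pass 70% of its speed; a pose out of reach is approached as far as the arm can. A call is refused whole if a number of a shift passes 41.7 or a number of a turn 7.16, either way. A call with a gripper value outside its range is refused whole. The fingers move at their own pace and stop on an object; "newtons" is the grip in N (left out, the last holds). Time passes only in rows, so rows that do not move let the fingers close. It gives the time, the measured TCP pose, the force, the opening and the grip force at its end, in the units of the state.
- env.state(): the state, without advancing time (a new reading comes with each control period).
- env.camera(name): name is "scene" or "top" or "wrist"; returns a dict with "frame" (420x560x3 uint8, blue, green, red), "z_map" (420x560 float32, mm along the optical axis (not along the pixel's ray), 0 where there is no reading), "fov_y" (degrees; the focal length in pixels is half the picture's height over the tangent of half this angle, whatever the lens; pixels are square), "cx", "cy" (the principal point, pixels), "world_from_camera" (4x4, takes a point from camera to world coordinates); the wrist camera has in their place "T_tool_cam" (4x4, takes a point from camera to tool coordinates, whose origin is the TCP and whose axes are the flange's). Camera axes: x right, y down, z forward; pixel columns grow to the right and rows downward; lengths in mm; the calibration is good to about 2 mm. A picture is of the moment at which its call begins: read the wrist's pose just before it.
- env.job_done(): hands the job in; it is judged then, once.
Trained networks look in a picture, given as the dict that the camera call returned (one of the last four; its "shot" number tells which), for a name from the list of things; names that differ only in an ending like _2 or _b are one class to them, and where a whole thing is asked for, a point or a joint stands for the part that bears it (a point fixed in the world has none). Each returns a list of dicts, best first, with "p" (0 to 1); they miss things now and then, are a little off and sometimes report something else, mostly with a low value. They report only what shows in the picture. A call takes as long as a camera call.
- env.outline_of(picture, thing): "pixels" (420x560 bool, what is visible of it).
- env.spot_point(picture, thing): "centre" ([x, y, z] in mm, in the coordinates of the camera as it stood for that picture, good to about 4 mm: a listed point, or the origin of a listed thing).
The state is a dict: "clock": time; "joint_pos": joint angles; "qvel": joint speeds; "effort": joint torques, N m; "tcp_pos": TCP position; "ee_rot": TCP orientation; "wrist_force": force on the tool from outside, world axes, zero at the start; "moment": the same for the moment, N m; "grip_width": opening from 0.0 (shut) to 1.0 (fully open); "finger_force": force on a finger pad.
Only numpy, scipy, OpenCV 4.12 (cv2) and the standard library are available. Lean on these libraries where they do the work, as an engineer would, in place of code of your own. Each camera call takes 0.05 s, during which the arm holds its last target. There are 200 camera calls.

## Working session

There is one attempt and no reset: what is moved stays moved. The work goes in short steps, Python scripts to look and compute and a tool call to move; the robot and the scene stay as the last step left them, time stands still between calls to the robot, and variables do not carry over. Pictures are saved under pics/ and viewed, at most 10 in all, crops included, and the job is handed in when it is done.

Besides the shell and the picture viewer there is one more tool, called after "Request:" as name(argument=value, ...), one argument or row to a line, values as JSON. drive_tool: Moves the arm, as the interface text tells. Its arguments: {"type":"object","properties":{"moves":{"type":"array"},"newtons":{"type":"number"}},"required":["moves"]}

```bash
mkdir -p pics
cat > h.py <<'E'
import numpy as np, cv2
from station import env
def w(p,c): return (np.array(p['world_from_camera'])@np.r_[c,1])[:3]
def pix(p,c):
    f=210/np.tan(np.radians(p['fov_y']/2)); return p['cx']+f*c[0]/c[2],p['cy']+f*c[1]/c[2]
E
python3 - <<'E'
from h import *
print(env.state())
ims=[]
for n in('scene','top'):
    p=env.camera(n); ims.append(p['frame']); 
    for t in('pencil_machine','drawer_front','wheel_hub','wheel_top','small_hole','entry','pencil','eraser','mug','notes'):
        for d in env.spot_point(p,t)[:1]: print(n,t,round(d['p'],2),w(p,d['centre']).round(),np.round(pix(p,d['centre'])))
    cv2.imwrite(f'pics/{n}.png',p['frame'])
E
```

```text
{'clock': 0.0, 'joint_pos': array([-1.20951978e+00,  3.07557451e-01,  1.50769973e+00,  1.96670207e-06,
        1.32841803e+00, -7.35494065e-02]), 'qvel': array([ 0.00279049, -0.00033192, -0.00117859,  0.00065163,  0.0011111 ,
        0.00031846]), 'effort': array([-4.02674868e-04, -4.57549810e+01, -2.51918060e+01,  2.04545709e-04,
        1.33392995e-02, -2.73738664e-06]), 'tcp_pos': array([ 241.92766323, -520.86561568,  244.37999954]), 'ee_rot': array([-3.13951587e+00, -1.54935839e-04,  4.34825317e-01]), 'wrist_force': array([-0.59793412, -0.02661812, -0.77012185]), 'moment': array([ 0.04214594,  0.03516008, -0.01097921]), 'finger_force': 0.0, 'grip_width': 0.9988476039679177}
scene pencil_machine 0.78 [ 531. -236.   -2.] [292. 250.]
scene drawer_front 0.54 [ 431. -209.   24.] [246. 246.]
scene wheel_hub 0.76 [ 495. -224.   86.] [276. 217.]
scene wheel_top 0.76 [ 505. -230.  105.] [281. 210.]
scene small_hole 0.54 [ 501. -215.   89.] [276. 214.]
scene entry 0.66 [ 493. -225.   76.] [275. 222.]
scene pencil 0.81 [ 489. -323.    1.] [295. 275.]
scene eraser 0.59 [ 491. -222.   75.] [273. 222.]
top pencil_machine 0.7 [ 534. -241.   -7.] [330. 220.]
top drawer_front 0.63 [ 436. -205.   21.] [313. 266.]
top small_hole 0.96 [ 501. -215.   98.] [321. 231.]
top entry 0.68 [ 488. -229.   81.] [327. 239.]
top pencil 0.7 [ 493. -326.   -0.] [371. 240.]
top eraser 0.48 [ 565. -144.    1.] [284. 204.]
top mug 0.58 [461.  29.   1.] [200. 252.]
top notes 0.75 [ 643. -141.    3.] [284. 167.]
```

View pics/scene.png

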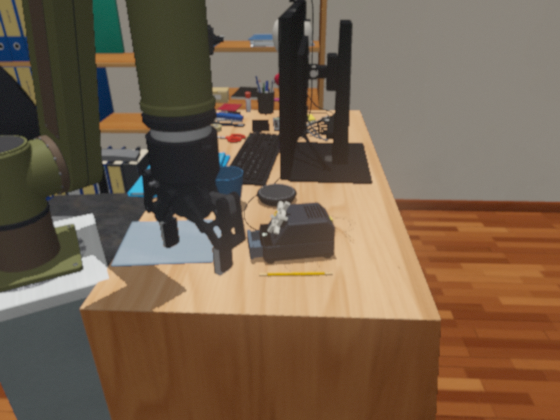

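View pics/top.png

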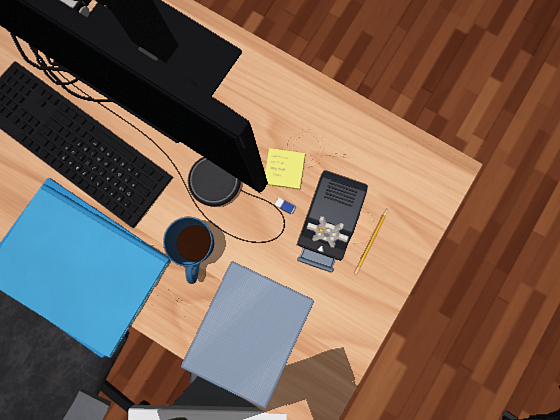

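Scene: the sharpener is near (292,230) and the pencil near (295,274). Top: drawer is open at (317,260), wheel is at (328,231), and the pencil is at (371,241). I'm moving in for a closer look with the gripper shut.

Request:
drive_tool(
  moves=[
    [0,28,-22.7,0,0,0,0],
    [0,28,-22.7,0,0,0,0],
    [0,28,-22.7,0,0,0,0],
    [0,28,-22.7,0,0,0,0],
    [0,28,-22.7,0,0,0,0],
    [0,28,-22.7,0,0,0,0],
    [0,28,-22.7,0,0,0,0],
    [0,28,-22.7,0,0,0,0],
    [0,28,-22.7,0,0,0,0],
    [0,28,-22.7,0,0,0,0],
    [0,0,0,0,0,0,-6.8],
    [0,0,0,0,0,0,-6.8],
    [0,0,0,0,0,0,-6.8],
    [0,0,0,0,0,0,-6.8],
    [0,0,0,0,0,0,-6.8],
    [0,0,0,0,0,0,-6.8],
    [0,0,0,0,0,0,-6.8],
    [0,0,0,0,0,0,0],
    [0,0,0,0,0,0,0],
  ],
  newtons=40,
)

```text
clock: 2.68
tcp_pos: [400.5, -197.7, 245.4]
ee_rot: [3.141, 0.0, 1.262]
wrist_force: [0.5, 0.5, -0.6]
grip_width: -0.0
finger_force: 0.0
```

```bash
cat >> h.py <<'E'
from scipy.spatial.transform import Rotation as Ro
def wrist():
    s=env.state(); p=env.camera('wrist'); T=np.eye(4); T[:3,:3]=Ro.from_euler('xyz',s['ee_rot']).as_matrix(); T[:3,3]=s['tcp_pos']
    p['world_from_camera']=T@np.array(p['T_tool_cam']); return p
E
python3 - <<'E'
from h import *
s=env.state(); print(s['clock'],s['tcp_pos'],np.degrees(s['ee_rot']),s['grip_width'],s['wrist_force'])
p=wrist(); print(np.round(p['T_tool_cam'],2),p['fov_y'])
def run(n,p):
    for t in('pencil_machine','drawer_front','wheel_hub','wheel_top','small_hole','entry'):
        for d in env.spot_point(p,t)[:2]: print(n,t,round(d['p'],2),w(p,d['centre']).round(1),np.round(pix(p,d['centre'])))
run('wrist',p)
cv2.imwrite('pics/w1.png',p['frame'])
for n,p in(('w',p),('top',env.camera('top'))):
    o=env.outline_of(p,'pencil_machine')
    if not o: continue
    v,u=np.nonzero(o[0]['pixels']&(p['z_map']>0)); z=p['z_map'][v,u]
    f=210/np.tan(np.radians(p['fov_y']/2))
    P=(np.array(p['world_from_camera'])@np.c_[(u-p['cx'])/f*z,(v-p['cy'])/f*z,z,np.ones(len(z))].T)[:3].T
    q=P[(P[:,2]>88)&(P[:,2]<99)]   # housing top
    r=cv2.minAreaRect(q[:,:2].astype(np.float32)); print(n,len(q),r, np.median(q[:,2]))
    d=P[(P[:,2]>2)]; print(cv2.minAreaRect(d[:,:2].astype(np.float32)))
E
```

```text
2.6833 [ 400.53496773 -197.69605517  245.38445026] [1.79988867e+02 2.93682979e-03 7.23262735e+01] -0.00014642457289231487 [ 0.47319524  0.48161418 -0.61637539]
[[   0.     -0.96   -0.28   70.48]
 [   1.      0.     -0.      1.65]
 [   0.     -0.28    0.96 -128.76]
 [   0.      0.      0.      1.  ]] 68.41035962424642
wrist pencil_machine 0.61 [ 5.341e+02 -2.361e+02 -2.000e-01] [390. 173.]
wrist pencil_machine 0.2 [ 561.8 -145.6   -4. ] [396.  92.]
wrist drawer_front 0.66 [ 435.2 -209.8   28.7] [309. 182.]
wrist drawer_front 0.38 [ 512.7 -227.7  106.4] [406. 193.]
wrist wheel_hub 0.79 [ 502.4 -225.    86. ] [386. 188.]
wrist wheel_top 0.67 [ 511.9 -228.8  105.3] [405. 194.]
wrist small_hole 0.78 [ 511.1 -216.2   95.2] [397. 179.]
wrist entry 0.63 [ 493.5 -227.6   77.9] [375. 192.]
w 9358 ((548.185791015625, -242.2078857421875), (91.357666015625, 109.85487365722656), 71.52202606201172) 93.9621864211642
((520.0489501953125, -249.89584350585938), (129.37098693847656, 184.44664001464844), 71.19632720947266)
top 2358 ((547.5430908203125, -242.53765869140625), (91.8350601196289, 111.72134399414062), 71.69782257080078) 94.49255525402538
((534.8485107421875, -240.89830017089844), (105.22560119628906, 194.21031188964844), 70.61502838134766)
```

View pics/w1.png

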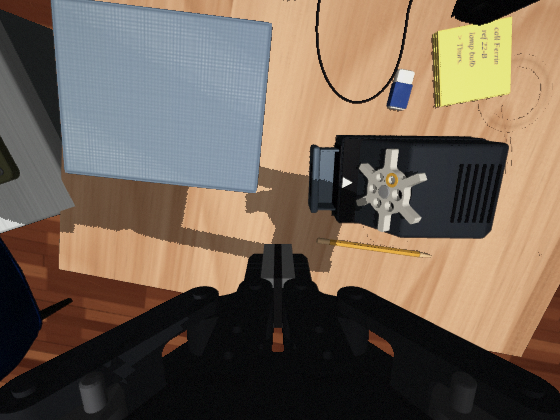

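The wrist view shows the drawer plate at (320,180), the arrow at (347,183) and the wheel hub at about (387,190). The yellow rim is at (391,179), upper left seen from the front, so the top must go two clicks towards +y. Drawer first.

Request:
drive_tool(
  moves=[
    [0,5,0,39,0,0,0.7],
    [0,0,0,41,0,0,0],
    [0,0,0,41,0,0,0],
    [0,0,0,41,0,0,0],
    [0,0,0,41,0,0,0],
    [0,0,0,0,0,0,0],
    [0,0,4,0,0,0,0],
    [0,0,4,0,0,0,0],
    [0,0,3,0,0,0,0],
    [0,0,3,0,0,0,0],
    [0,0,2,0,0,0,0],
    [0,0,2,0,0,0,0],
    [0,0,2,0,0,0,0],
    [0,0,2,0,0,0,0],
    [0,0,2,0,0,0,0],
    [0,0,2,0,0,0,0],
    [0,0,2,0,0,0,0],
    [0,0,2,0,0,0,0],
  ],
)

```text
clock: 4.68
tcp_pos: [430.0, -201.9, 42.0]
ee_rot: [-3.14, -0.0, 1.253]
wrist_force: [-1.7, 0.6, 1.4]
grip_width: 0.002
finger_force: 0.8
```

Request:
drive_tool(
  moves=[
    [0,0,2,0,0,0,0],
    [0,0,2,0,0,0,0],
    [0,0,2,0,0,0,0],
    [0,0,2,0,0,0,0],
    [0,0,2,0,0,0,0],
    [0,0,0,0,0,0,0],
  ],
)

```text
clock: 5.18
tcp_pos: [440.6, -205.6, 42.3]
ee_rot: [3.141, 0.0, 1.253]
wrist_force: [-0.8, 1.0, 1.1]
grip_width: -0.004
finger_force: 0.4
```

Request:
drive_tool(
  moves=[
    [0,0,1,0,0,0,0],
    [0,0,1,0,0,0,0],
    [0,0,0,0,0,0,0],
  ],
)

```text
clock: 5.43
tcp_pos: [442.1, -206.2, 42.3]
ee_rot: [3.141, 0.0, 1.253]
wrist_force: [-0.6, 0.2, 0.3]
grip_width: -0.004
finger_force: 0.5
```

Request:
drive_tool(
  moves=[
    [0,0,1,0,0,0,0],
    [0,0,1,0,0,0,0],
    [0,0,0,0,0,0,0],
  ],
)

```text
clock: 5.68
tcp_pos: [444.1, -206.8, 42.3]
ee_rot: [3.141, 0.0, 1.253]
wrist_force: [-0.4, 0.4, -0.4]
grip_width: 0.0
finger_force: 0.5
```

Request:
drive_tool(
  moves=[
    [0,0,1,0,0,0,0],
    [0,0,0.5,0,0,0,0],
    [0,0,0,0,0,0,0],
  ],
)

```text
clock: 5.93
tcp_pos: [445.0, -207.1, 42.3]
ee_rot: [-3.141, 0.0, 1.253]
wrist_force: [-2.1, -0.5, 0.8]
grip_width: -0.001
finger_force: 1.2
```

Request:
drive_tool(
  moves=[
    [0,0,1,0,0,0,0],
    [0,0,0,0,0,0,0],
  ],
)

```text
clock: 6.1
tcp_pos: [445.1, -207.0, 42.2]
ee_rot: [-3.139, -0.0, 1.253]
wrist_force: [-3.9, 0.7, 2.3]
grip_width: 0.002
finger_force: 2.4
```

Request:
drive_tool(
  moves=[
    [0,0,1,0,0,0,0],
    [0,0,0,0,0,0,0],
  ],
)

```text
clock: 6.27
tcp_pos: [445.2, -206.9, 42.0]
ee_rot: [-3.138, -0.0, 1.254]
wrist_force: [-7.5, -0.1, 3.2]
grip_width: 0.001
finger_force: 3.2
```

The position stalled and the force rose, so the drawer is home. Backing off and up.

Request:
drive_tool(
  moves=[
    [0,0,-5,0,0,0,0],
    [0,0,-25,0,0,0,0],
    [0,0,0,-40,0,0,0],
    [0,0,0,-40,0,0,0],
    [0,0,0,-40,0,0,0],
    [0,0,0,-40,0,0,0],
    [0,0,0,0,0,0,0],
  ],
)

```text
clock: 6.85
tcp_pos: [424.6, -201.5, 210.5]
ee_rot: [3.123, 0.003, 1.253]
wrist_force: [1.6, 0.6, 0.1]
grip_width: -0.001
finger_force: 0.0
```

```bash
cat >> h.py <<'E'
def look(name,crop=True):
    s=env.state(); print(s['clock'],s['tcp_pos'].round(1),np.degrees(s['ee_rot']).round(1),s['wrist_force'].round(1))
    p=wrist()
    for t in('pencil_machine','drawer_front','wheel_hub','wheel_top','small_hole','entry'):
        for d in env.spot_point(p,t)[:1]: print(t,round(d['p'],2),w(p,d['centre']).round(1),np.round(pix(p,d['centre'])))
    cv2.imwrite(f'pics/{name}.png',cv2.resize(p['frame'][80:320,260:560],None,fx=2.4,fy=2.4))
    o=env.outline_of(p,'pencil_machine')[0]
    v,u=np.nonzero(o['pixels']&(p['z_map']>0)); z=p['z_map'][v,u]; f=210/np.tan(np.radians(p['fov_y']/2))
    P=(p['world_from_camera']@np.c_[(u-p['cx'])/f*z,(v-p['cy'])/f*z,z,np.ones(len(z))].T)[:3].T
    a=np.radians(-18.4); M=np.array([[np.cos(a),np.sin(a)],[-np.sin(a),np.cos(a)]])
    L=(P[:,:2]-[534,-237])@M.T
    h=L[(abs(P[:,2]-94)<3)]; print('housing local y',np.percentile(h[:,1],[1,99]).round(1),'x max',np.percentile(h[:,0],99).round(1), 'yaw',cv2.minAreaRect(P[abs(P[:,2]-94)<4][:,:2].astype(np.float32))[2]-90)
    k=(P[:,2]>112)&(P[:,2]<128)&(L[:,0]<5); lo=L[k]
    n,lab=0,None
    y=np.sort(lo[:,1]); print('lobe pts y hist',np.histogram(y,bins=range(-40,45,5)), 'x',np.median(lo[:,0]).round(1),'zmax',P[k][:,2].max().round(1))
    dr=L[(P[:,2]>20)&(P[:,2]<44)&(L[:,0]<-60)]; print('drawer min x',np.percentile(dr[:,0],[2,10]).round(1))
E
python3 -c "
from h import *
look('w2')"
```

```text
6.85 [ 424.6 -201.5  210.5] [178.9   0.2  71.8] [1.6 0.6 0.1]
pencil_machine 0.77 [ 535.9 -239.9    1. ] [378. 183.]
wheel_hub 0.93 [ 500.5 -229.9   88.7] [368. 207.]
wheel_top 0.68 [ 511.3 -226.7  106.4] [388. 205.]
small_hole 0.97 [ 507.7 -211.3   92.3] [373. 185.]
entry 0.65 [ 495.2 -224.4   80.1] [358. 200.]
housing local y [-43.9  43.6] x max 64.4 yaw -18.365188598632812
lobe pts y hist (array([  0,   0,   0,  38, 115,  27,   0,   0,   0,   0,  35, 113,  27,
         0,   0,   0]), array([-40, -35, -30, -25, -20, -15, -10,  -5,   0,   5,  10,  15,  20,
        25,  30,  35,  40])) x -19.4 zmax 120.4
drawer min x [-79.7 -79.1]
```

View pics/w2.png

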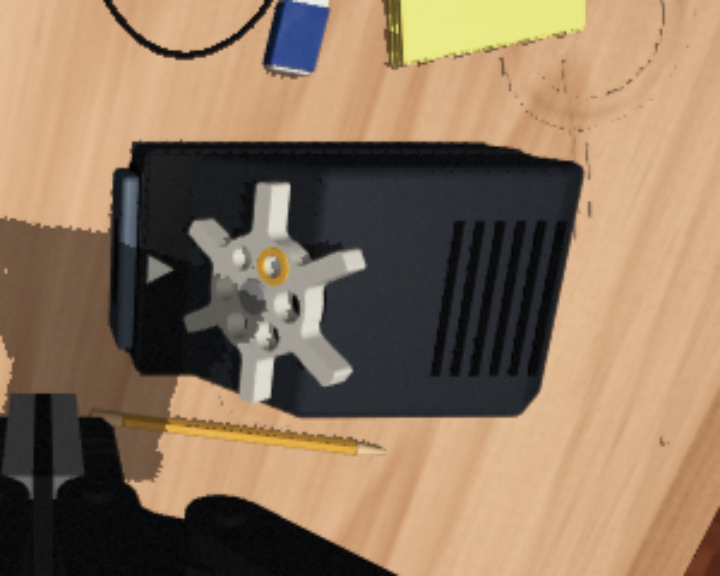

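View: the drawer is flush at local x -80. The yellow rim is at crop (272,266), upper left seen from the front, and the upper lobes sit at local y ±20. Moving to just outside the -y upper lobe.

Request:
drive_tool(
  moves=[
    [0,-14,34,0,0,0,0],
    [0,-14,34,0,0,0,0],
    [0,-14,34,0,0,0,0],
    [0,0,0,20,0,0,0],
    [0,0,0,20,0,0,0],
    [0,0,0,0,0,0,0],
    [0,0,0,0,0,0,0],
  ],
)

```text
clock: 7.83
tcp_pos: [501.0, -269.2, 160.1]
ee_rot: [-3.136, -0.001, 1.253]
wrist_force: [-0.1, -0.1, 0.6]
grip_width: 0.0
finger_force: 0.0
```

```bash
cat > loc.py <<'E'
from h import *
s=env.state(); a=np.radians(-18.4); M=np.array([[np.cos(a),np.sin(a)],[-np.sin(a),np.cos(a)]])
print((M@(s['tcp_pos'][:2]-[534,-237])).round(1),s['tcp_pos'][2].round(1),s['wrist_force'].round(1),np.degrees(s['ee_rot']).round(1))
E
python3 loc.py
```

```text
[-21.1 -41. ] 160.1 [-0.1 -0.1  0.6] [-1.797e+02 -1.000e-01  7.180e+01]
```

Request:
drive_tool(
  moves=[
    [0,-1,3,18,0,0,0],
    [0,0,0,17,0,0,0],
    [0,0,0,0,0,0,0],
    [0,3,0,0,0,0,0],
    [0,2,0,0,0,0,0],
    [0,2,0,0,0,0,0],
    [0,2,0,0,0,0,0],
    [0,2,0,0,0,0,0],
    [0,2,0,0,0,0,0],
    [0,2,0,0,0,0,0],
    [0,0,0,0,0,0,0],
  ],
)

```text
clock: 8.75
tcp_pos: [511.3, -259.8, 129.9]
ee_rot: [3.136, 0.004, 1.254]
wrist_force: [-1.5, -4.8, 10.3]
grip_width: 0.002
finger_force: 5.1
```

```bash
python3 loc.py
```

```text
[-14.3 -28.8] 129.9 [-1.5 -4.8 10.3] [179.7   0.2  71.9]
```

The finger rode up onto the lobe's tip, so I lift off, start further out and go lower.

Request:
drive_tool(
  moves=[
    [0,0,0,-25,0,0,0],
    [0,-18,0,0,0,0,0],
    [0,0,0,0,0,0,0],
    [0,0,0,17,0,0,0],
    [0,0,0,17,0,0,0],
    [0,0,0,0,0,0,0],
    [0,0,0,0,0,0,0],
  ],
)

```text
clock: 9.33
tcp_pos: [503.0, -273.8, 117.3]
ee_rot: [-3.138, -0.001, 1.253]
wrist_force: [-0.7, 0.2, -0.1]
grip_width: -0.004
finger_force: 0.0
```

```bash
python3 loc.py
```

```text
[-17.8 -44.7] 117.3 [-0.7  0.2 -0.1] [-1.798e+02 -1.000e-01  7.180e+01]
```

Request:
drive_tool(
  moves=[
    [0,4,0,0,0,0,0],
    [0,3,0,0,0,0,0],
    [0,2,0,0,0,0,0],
    [0,2,0,0,0,0,0],
    [0,2,0,0,0,0,0],
    [0,2,0,-0.5,0,0,0],
    [0,2,0,-1,0,0,0],
    [0,2,0,-1,0,0,0],
    [0,2,0,-1,0,0,0],
    [0,0,0,0,0,0,0],
  ],
)

```text
clock: 10.17
tcp_pos: [510.6, -254.4, 122.0]
ee_rot: [-3.141, -0.0, 1.254]
wrist_force: [-0.5, -0.7, 1.0]
grip_width: -0.001
finger_force: 0.2
```

```bash
python3 loc.py
```

```text
[-16.7 -23.9] 122.0 [-0.5 -0.7  1. ] [-180.    -0.    71.8]
```

Request:
drive_tool(
  moves=[
    [0,2,0,-1,0,0,0],
    [0,2,0,-1,0,0,0],
    [0,2,0,-1,0,0,0],
    [0,2,0,0,0,0,0],
    [0,2,0,0,0,0,0],
    [0,2,0,0,0,0,0],
    [0,2,0,0,0,0,0],
    [0,2,0,0,0,0,0],
    [0,2,0,0,0,0,0],
    [0,0,0,0,0,0,0],
  ],
)

```text
clock: 11.0
tcp_pos: [516.5, -237.3, 124.9]
ee_rot: [3.141, -0.0, 1.254]
wrist_force: [0.6, 0.6, 0.1]
grip_width: -0.002
finger_force: 0.5
```

```bash
python3 loc.py; python3 -c "
from h import *
p=env.camera('top');d=env.spot_point(p,'small_hole');print([(x['p'],w(p,x['centre']).round(1)) for x in d]); cv2.imwrite('pics/t2.png',cv2.resize(p['frame'][150:290,270:420],None,fx=4,fy=4))"
```

```text
[-16.5  -5.8] 124.9 [0.6 0.6 0.1] [180.   -0.   71.8]
[(0.72, array([ 498.2, -214.3,   86.1]))]
```

Request:
drive_tool(
  moves=[
    [0,0,0,-25,0,0,0],
    [0,-13,0,0,0,0,0],
    [0,-13,0,0,0,0,0],
    [0,-13,0,0,0,0,0],
    [0,0,0,0,0,0,0],
  ],
)

```text
clock: 11.52
tcp_pos: [502.8, -277.5, 149.2]
ee_rot: [-3.141, 0.001, 1.251]
wrist_force: [0.5, -0.4, 1.2]
grip_width: 0.001
finger_force: 0.0
```

```bash
python3 loc.py; python3 -c "
from h import *
look('w3')"
```

```text
[-16.8 -48.3] 149.2 [ 0.5 -0.4  1.2] [-1.80e+02  1.00e-01  7.17e+01]
11.5167 [ 502.8 -277.5  149.2] [-1.80e+02  1.00e-01  7.17e+01] [ 0.5 -0.4  1.2]
pencil_machine 0.75 [ 534.5 -235.7    2.4] [295. 141.]
wheel_hub 0.65 [ 501.4 -230.8   87.1] [249. 162.]
wheel_top 0.71 [ 511.4 -228.8  105.3] [262. 157.]
small_hole 0.68 [ 502.5 -213.    80.3] [242. 132.]
entry 0.76 [ 494.6 -224.8   78.4] [237. 154.]
housing local y [-43.9  43.6] x max 64.8 yaw -18.303245544433594
lobe pts y hist (array([  0,   0,   0,  88, 213,  54,   0,   0,   0,   0,  98, 226,  72,
         0,   0,   0]), array([-40, -35, -30, -25, -20, -15, -10,  -5,   0,   5,  10,  15,  20,
        25,  30,  35,  40])) x -17.6 zmax 120.5
drawer min x [-78.3 -77.4]
```

View pics/w3.png

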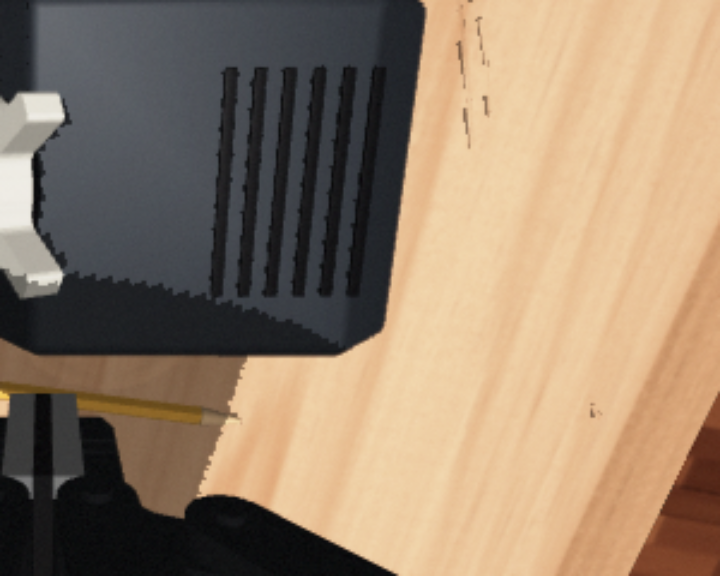

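The crop shows mostly the housing top, with the lobes back at stops at the left edge. The numbers put the yellow hole one stop further on, at lower left (z 80), so one more click with the same stroke.

Request:
drive_tool(
  moves=[
    [0,0,0,17,0,0,0],
    [0,0,0,16,0,0,0],
    [0,0,0,0,0,0,0],
    [0,4,0,0,0,0,0],
    [0,3,0,0,0,0,0],
    [0,2,0,0,0,0,0],
    [0,2,0,0,0,0,0],
    [0,2,0,0,0,0,0],
    [0,2,0,-0.5,0,0,0],
    [0,2,0,-1,0,0,0],
    [0,2,0,-1,0,0,0],
    [0,2,0,-1,0,0,0],
    [0,0,0,0,0,0,0],
  ],
)

```text
clock: 13.0
tcp_pos: [510.7, -254.4, 120.5]
ee_rot: [-3.142, -0.0, 1.254]
wrist_force: [0.3, -0.8, -0.2]
grip_width: 0.003
finger_force: 0.2
```

```bash
python3 loc.py
```

```text
[-16.6 -23.9] 120.5 [ 0.3 -0.8 -0.2] [-180.    -0.    71.8]
```

Request:
drive_tool(
  moves=[
    [0,2,0,-1.5,0,0,0],
    [0,2,0,-1.5,0,0,0],
    [0,2,0,-1.5,0,0,0],
    [0,2,0,0,0,0,0],
    [0,2,0,0,0,0,0],
    [0,2,0,0,0,0,0],
    [0,2,0,0,0,0,0],
    [0,2,0,0,0,0,0],
    [0,2,0,0,0,0,0],
    [0,0,0,0,0,0,0],
    [0,0,0,-25,0,0,0],
    [0,0,0,-30,0,0,0],
    [0,0,-35,-20,0,0,0],
    [0,0,-35,0,0,0,0],
    [0,0,-35,0,0,0,0],
    [0,0,0,0,0,0,0],
    [0,0,0,0,0,0,0],
  ],
)

```text
clock: 14.42
tcp_pos: [414.1, -204.0, 199.9]
ee_rot: [-3.14, -0.0, 1.253]
wrist_force: [1.1, -0.5, 0.2]
grip_width: 0.004
finger_force: 0.0
```

```bash
python3 -c "
from h import *
look('w4')
p=env.camera('top')
for t in('pencil','eraser','mug','notes'):
  for d in env.spot_point(p,t)[:1]: print(t,w(p,d['centre']).round(1))"
```

```text
14.4167 [ 414.1 -204.   199.9] [-179.9   -0.    71.8] [ 1.1 -0.5  0.2]
pencil_machine 0.64 [ 532.2 -238.2    3.3] [391. 181.]
drawer_front 0.71 [ 456.  -217.2   28.3] [320. 190.]
wheel_top 0.78 [ 512.9 -230.   106.3] [412. 206.]
small_hole 0.94 [ 493.4 -224.1   74.5] [372. 196.]
entry 0.94 [ 494.4 -227.    75.7] [375. 200.]
housing local y [-44.  44.] x max 64.3 yaw -18.17547607421875
lobe pts y hist (array([  0,   0,   0,  44, 126,  29,   0,   0,   0,   0,  38, 124,  35,
         0,   0,   0]), array([-40, -35, -30, -25, -20, -15, -10,  -5,   0,   5,  10,  15,  20,
        25,  30,  35,  40])) x -19.4 zmax 120.4
drawer min x [-79.7 -79.1]
pencil [ 490.9 -325.2   -1.6]
eraser [ 563.5 -142.8    0.6]
mug [458.8  34.4   0.6]
notes [ 644.5 -142.1    2.6]
```

View pics/w4.png

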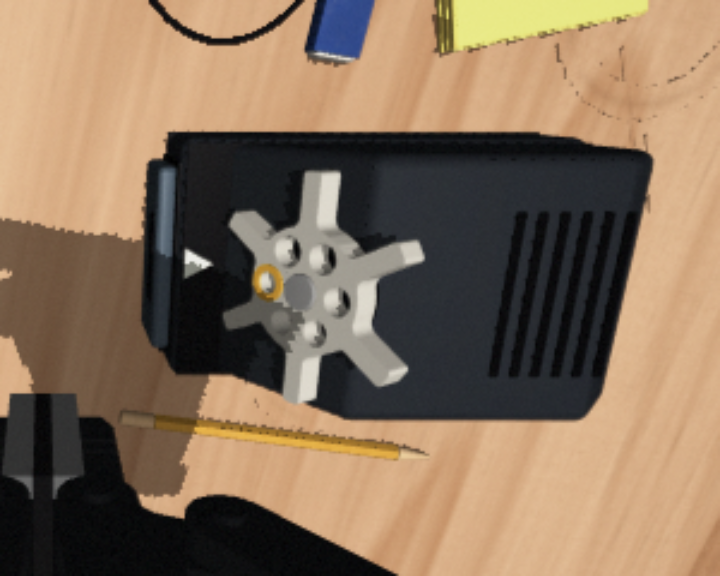

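The yellow rim at crop (267,282) is at the arrow (198,262). The drawer is flush, the lobes are symmetric and the other things are unmoved. Handing in.

```bash
python3 -c "
from station import env
print(env.job_done())"
```

```text
the job is handed in; nothing more can be done
None
```

I pushed the drawer fully home and turned the wheel two clicks, so the yellow-rimmed hole rests at the entry arrow. The last pictures show the sharpener and the other things where they were. The job was handed in at about 14.5 s; the hand-in call gave no verdict.

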